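# Inspect an alternator end cover and offer it up over its studs

## Task

Pick up the alternator's end cover by its black block, hold it level and still above the inspection mirror, with its underside at the pointer's height, for two seconds, then carry it clear of the bench vice to the open alternator. Finish still holding the cover there, level and motionless, about 10 mm above the tips of the two studs with its two lug holes centred over them (either way round), so that it can be lowered straight on later; never touch the vice or the alternator, and leave the spray can, the tape roll and the screwdriver where they are.

Things in the scene. Friction and masses are not known exactly. Their poses are not given: they have to be found in the camera images.
- cover: Loose aluminium end cover, lying flat: disc 104 mm across, 8 mm thick, with two square lugs (32 mm) at the two ends of a diameter, 160 mm tip to tip. On its centre stands a black block to grip: 50 mm long along the cover's x, 28 wide along y, from 8 to 44 mm above the underside. Origin: centre of the underside; x along the line of the lugs, z up. Same after half a turn.
- cover_bore_a (a point): Centre, at the underside, of the 18 mm hole through the lug on the cover's +x side, 64 mm from the cover's centre.
- cover_bore_b (a point): Centre, at the underside, of the 18 mm hole through the lug on the cover's -x side, 64 mm from the cover's centre.
- mirror: Fixed inspection mirror: slightly tilted, 112 mm across, on a foot, top under 55 mm high. On its -x side, 118 mm from the centre, a thin post 183 mm tall carries the pointer, a small rod 170 mm above the bench pointing in to the mirror, its tip 100 mm from the centre. Origin: centre of the foot's underside.
- view_point (a point): The viewing point in the air: on the vertical through the mirror's centre, at the pointer's height (170 mm above the bench). The centre of the cover's underside is to be held here.
- vice: Fixed red bench vice, long along its x: from 165 mm before its origin (screw handle, -x) to 130 mm behind, 130 mm wide over the handle, 114 mm over the jaws, top 158 mm above the bench. Origin: on the bench, near its middle. It stands between the alternator and the cover and mirror.
- alternator: Fixed alternator on end on a 120 mm square pad, copper windings up: 110 mm across, rim 114 mm above the bench, shaft in the middle up to 132 mm. Lugs at both ends of its x carry upright steel studs 6 mm thick, 64 mm from the axis, tips 144 mm above the bench. Origin: on the axis at bench level; z up.
- stud_a (a point): Tip of the stud on the alternator's +x side, 144 mm above the bench.
- stud_b (a point): Tip of the stud on the alternator's -x side, 144 mm above the bench.
- spray_can: Bystander: loose upright spray can, 56 mm across, 170 mm tall. Origin: centre of its underside.
- tape_roll: Bystander: loose roll of tape lying flat, 90 mm across, 30 mm high. Origin: centre of its underside.
- screwdriver: Bystander: loose screwdriver lying on the bench. Origin: middle of its underside.
Mind the look-alikes: they are no part of the job. What is shaped like the cover but purple or turquoise is not meant.

How it is judged (in metres and radians):
On the way:
1. the cover is held level and still over the mirror at the pointer's height for a second (horizontal distance between cover and view_point below 0.025 m and z of cover in the frame of view_point between -0.02 and 0.02 m and angle between cover's own z axis and vertical below 0.12 rad and linear speed of cover below 0.03 m/s and contact force between cover and mirror below 0.3 N and contact force between cover and the fingers above 2 N), for 1 s.
At the end, for the whole second after the job is handed in: The cover is still gripped by the fingers, level within 0.1 rad and still (under 0.02 m/s), the middle of its underside 2 to 20 mm above the stud tips, each lug hole within 6 mm sideways of a stud (either way round), and not touching the alternator (((horizontal distance between cover_bore_a and stud_a below 0.006 m and horizontal distance between cover_bore_b and stud_b below 0.006 m) or (horizontal distance between cover_bore_a and stud_b below 0.006 m and horizontal distance between cover_bore_b and stud_a below 0.006 m)) and z of cover in the frame of stud_a between 0.002 and 0.02 m and angle between cover's own z axis and vertical below 0.1 rad and linear speed of cover below 0.02 m/s and contact force between cover and alternator below 0.2 N and contact force between cover and the fingers above 2 N); the arm keeps its last pose, push and grip.
It fails at once if the alternator is touched (over 1 N) (contact force between alternator and anything else above 1 N).
It fails at once if the vice is touched (over 1 N) (contact force between vice and anything else above 1 N).
It fails at once if the spray can, tape roll or screwdriver is moved over 20 mm (distance of any of spray_can, tape_roll, screwdriver from where it was at the start of the episode above 0.02 m).
It also fails if it takes over 58 s, if anything falls off the work surface, if the arm or the gripper's body presses on something with over 40 N, if the wrist force passes 120 N, or if a joint passes its speed limit or range.

## Robot

A 7-joint arm with a two-finger parallel gripper is mounted at the origin on the work surface. World frame = base frame: x ahead of the robot, y to its left, z up, the work surface at z = 0. Lengths are in m, angles in degrees, forces in N, time in s.
With the tool pointing down it reaches from about 0.425 to 0.95 m from the base axis. Payload 4.7 kg.
Tool frame: the origin (TCP) lies between the finger pads; the fingertips stand ahead of it and the grasp point (between the pads) lies 8 mm behind it (tip_reach is the z of the fingertips in the tool frame, in m); z points along the fingers, y is the line along which they close (so a half turn about z gives the same grasp; the last joint's range is limited). The gripper opens to 85 mm and grips with 20 to 120 N. Pads are 22 mm wide; open, the fingers measure 114 mm over their backs; the gripper's body (76 mm by 85 mm) begins 54 mm behind the grasp point. The pads swing forward as they close: fully open they stand 13 mm farther back than shut.
Start: joints at [70.881, 26.849, -2.785, 87.806, 1.381, 65.374, -4.715], TCP at [0.203, -0.644, 0.242] pointing down, gripper open.
Joint ranges: [-148.3, 148.3], [-19.14, 114.17], [-79.39, 73.82], [5.75, 140.21], [-59.74, 239.74], [12.07, 113.84], [-152.46, 152.46]. Speed limits (degrees/s): [147.25, 147.25, 180, 180, 180, 180, 180].

## Interface

Orientations are given as [roll, pitch, yaw] about the fixed x, y, z axes, in that order (R = Rz(yaw) Ry(pitch) Rx(roll)).
In Python, from plant import * gives the robot as it stands. The module is installed in compiled form; this text tells all that it offers.
- The arm moves only by the shell command python3 -m jog 'ROWS'. ROWS is text: rows parted by semicolons, each of 5 numbers parted by spaces: the finger opening in mm, from 0 to 85.4, then the shift along the world's x, y, z in mm, then the turn about the world's z in rad. A call has 1 to 8 rows; each row shifts and turns the commanded pose from where the row before left it; what a row does not reach is not made up. A row lasts 1/8 s, in which the tool goes at most 62.5 mm and 10.7 degrees, less where a joint would pass 70% of its speed; a pose out of reach is approached as far as the arm can. A call with a gripper value outside its range is refused whole. The fingers move at their own pace and stop on an object; the grip force is fixed at half the most. Time passes only in rows, so rows that do not move let the fingers close. It gives the time, the measured TCP pose, the force, the opening and the grip force at its end, in the units of the state.
- state(): the state, without advancing time (a new reading comes with each control period).
- get_image(name): name is "scene" or "top" or "wrist"; returns the picture (384x512x3 uint8, red, green, blue); there is no depth.
- camera_params(name): a dict with "vertical_fov" (degrees; the focal length in pixels is half the picture's height over the tangent of half this angle, whatever the lens; pixels are square), "cx", "cy" (the principal point, pixels), "position" and "rotation" of the camera in the world. Camera axes: x right, y down, z forward; pixel columns grow to the right and rows downward; lengths in m; the calibration is good to about 2 mm. The wrist camera is an equidistant fisheye: a pixel r from the principal point sees the ray r / f radians off the axis. A picture is of the moment at which its call begins: read the wrist's pose just before it. camera_params takes no time and is no camera call; for the wrist camera it gives the pose at the moment of the call.
- sign_off(): hands the job in; it is judged then, once.
The state is a dict: "time": time; "q": joint angles; "qvel": joint speeds; "tau": joint torques, N m; "position": TCP position; "tcp_rot": TCP orientation; "contact_force": force on the tool from outside, world axes, zero at the start; "torque": the same for the moment, N m; "opening": opening from 0.0 (shut) to 1.0 (fully open); "finger_force": force on a finger pad.
Only numpy, scipy, OpenCV 4.12 (cv2) and the standard library are available. Lean on these libraries where they do the work, as an engineer would, in place of code of your own. Each camera call takes 0.05 s, during which the arm holds its last target. There are 200 camera calls.

## Working session

There is one attempt and no reset: what is moved stays moved. The work goes in short steps, Python scripts to look and compute and a shell command to move; the robot and the scene stay as the last step left them, time stands still between calls to the robot, and variables do not carry over. Pictures are saved under pics/ and viewed, at most 10 in all, crops included, and the job is handed in when it is done.

```bash
mkdir -p pics
python3 - <<'E'
from plant import *
import cv2
s=state();print(s['time'],s['position'],s['tcp_rot'],s['opening'],s.get('tip_reach'))
for n in ['scene','top','wrist']:
    p=camera_params(n);print(n,p)
    cv2.imwrite(f'pics/{n}0.png',get_image(n)[:,:,::-1])
E
```

```text
0.0 [ 0.20242897 -0.64334032  0.24125915] [-1.79888572e+02  3.11014218e-03  1.74670760e+01] 0.9984539456585638 None
scene {'vertical_fov': 49.7674777384406, 'cx': 254.69558691125533, 'cy': 198.1353206586728, 'position': array([ 1.01072226, -0.8156992 ,  1.11406405]), 'rotation': array([-137.93199558,    0.90354364,   26.93467307])}
top {'vertical_fov': 45.493890026553466, 'cx': 252.22470005269213, 'cy': 189.01162315665238, 'position': array([ 0.50405813, -0.00947586,  1.42457959]), 'rotation': array([-177.12561707,   -0.21975566,  -88.32684294])}
wrist {'vertical_fov': 65.70646984690485, 'cx': 253.3849632784075, 'cy': 187.41805519136562, 'position': array([ 0.28222518, -0.6183293 ,  0.37288108]), 'rotation': array([ 1.61111043e+02,  1.12725513e-02, -7.25998699e+01])}
```

View pics/top0.png

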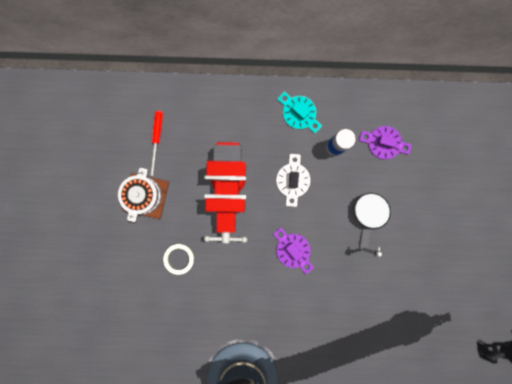

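View pics/scene0.png

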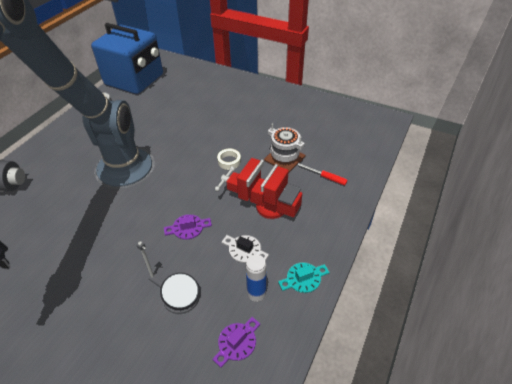

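Candidates in the top view: the white/aluminium one with a black block at (293,180), purple at (295,250) and (386,143), and turquoise at (300,112). By the description it is the one at (293,180). The mirror is at (372,211) with its post near (379,253), the vice at (226,195), and the alternator at (138,195). Next is a close crop, with masks for measuring.

```bash
cat > h.py <<'E'
import numpy as np, cv2
from scipy.spatial.transform import Rotation as R
from plant import *
def ray(p,u,v,fish=False):
    f=192/np.tan(np.radians(p['vertical_fov']/2)); x,y=(u-p['cx'])/f,(v-p['cy'])/f
    if fish:
        r=np.hypot(x,y); d=np.array([x/r*np.sin(r),y/r*np.sin(r),np.cos(r)]) if r>1e-9 else np.array([0,0,1.])
    else: d=np.array([x,y,1.])
    return p['position'],R.from_euler('xyz',p['rotation'],degrees=True).apply(d)
def onz(p,u,v,z,fish=False):
    o,d=ray(p,u,v,fish); return o+d*(z-o[2])/d[2]
def proj(p,X,fish=False):
    f=192/np.tan(np.radians(p['vertical_fov']/2))
    c=R.from_euler('xyz',p['rotation'],degrees=True).inv().apply(np.array(X)-p['position'])
    n=np.hypot(c[0],c[1]); k=np.arctan2(n,c[2])/n if fish else 1/c[2]
    return p['cx']+f*c[0]*k,p['cy']+f*c[1]*k
E
python3 - <<'E'
from h import *
t=camera_params('top'); im=cv2.imread('pics/top0.png')
a=im[145:225,255:335]; b=im[155:235,100:180]; c=im[180:260,335:415]
cv2.imwrite('pics/crop0.png',np.hstack([cv2.resize(x,(266,266),interpolation=cv2.INTER_CUBIC) for x in (a,b,c)]))
g=cv2.cvtColor(im,cv2.COLOR_BGR2HSV)
w=((g[...,1]<60)&(g[...,2]>150)).astype(np.uint8)
n,l,s,ce=cv2.connectedComponentsWithStats(w)
for i in range(1,n):
    if s[i,4]>25 and s[i,1]>80:
        m=(l==i).astype(np.uint8); cn=max(cv2.findContours(m,0,1)[0],key=cv2.contourArea)
        print(s[i],ce[i].round(1),'enc',cv2.minEnclosingCircle(cn),'rect',cv2.minAreaRect(cn), onz(t,*ce[i],0).round(3))
red=cv2.inRange(g,(0,150,100),(8,255,255))|cv2.inRange(g,(172,150,100),(180,255,255))
n,l,s,ce=cv2.connectedComponentsWithStats(red)
for i in range(1,n):
    if s[i,4]>25: print('red',s[i],ce[i],onz(t,*ce[i],.15).round(3))
E
```

```text
[336 128  20  21 328] [345.5 138.3] enc ((345.4611511230469, 138.3058319091797), 10.3200101852417) rect ((345.5, 138.0), (20.0, 19.0), 90.0) [ 0.743 -0.3    0.   ]
[150 144   7  32  95] [153.2 159.4] enc ((153.5, 159.5), 15.700418472290039) rect ((153.06097412109375, 159.4512176513672), (3.092082977294922, 31.362558364868164), 6.34019136428833) [0.659 0.299 0.   ]
[ 276  153   35   54 1000] [293.1 179.8] enc ((291.5, 179.632080078125), 26.7492618560791) rect ((293.0916748046875, 179.6934356689453), (50.038536071777344, 34.48473358154297), 64.65382385253906) [ 0.608 -0.14   0.   ]
[117 167  44  55 725] [139.9 194.4] enc ((136.35841369628906, 194.06637573242188), 27.461580276489258) rect ((137.38461303710938, 194.57691955566406), (42.98926544189453, 44.376014709472656), 56.3099365234375) [0.549 0.336 0.   ]
[205 176  42   4 147] [225.2 177.5] enc ((225.5, 177.0), 20.52447509765625) rect ((225.5, 177.5), (3.0, 41.0), 90.0) [0.609 0.072 0.   ]
[128 186  17  17 241] [136. 194.] enc ((136.0, 194.0), 8.602425575256348) rect ((136.0, 194.0), (16.0, 16.0), 90.0) [0.55  0.348 0.   ]
[204 194  
[... 645 characters left out ...]
0  26] [379.2 252.3] enc ((379.5, 251.5), 4.527792930603027) rect ((379.5, 251.5), (3.0, 9.0), 0.0) [ 0.391 -0.412  0.   ]
[236 346  30  12 203] [251.  350.8] enc ((250.5, 352.5), 15.182326316833496) rect ((251.0282745361328, 350.65093994140625), (30.356685638427734, 8.928436279296875), 15.945394515991211) [ 0.08  -0.023  0.   ]
red [152 111  11  33 255] [156.89019608 126.53333333] [0.736 0.26  0.15 ]
red [217 142  22   3  58] [226.77586207 143.13793103] [0.695 0.062 0.15 ]
red [206 160  40  16 558] [225.5734767  167.67204301] [0.626 0.064 0.15 ]
red [212 180  33  14 381] [227.18372703 186.50393701] [0.573 0.057 0.15 ]
red [205 199  40  34 906] [224.73509934 212.20309051] [0.501 0.062 0.15 ]
```

View pics/crop0.png

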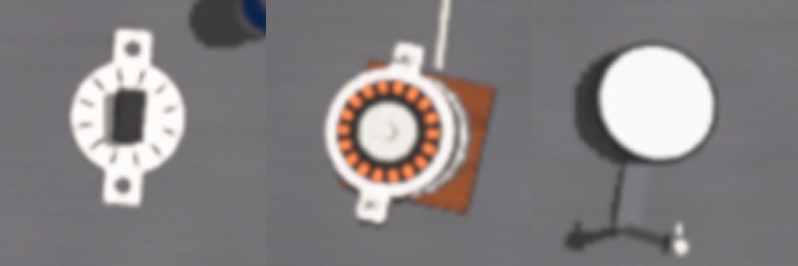

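Run:
```python
from h import *
t=camera_params('top'); 
im=cv2.imread('pics/top0.png'); gr=cv2.cvtColor(im,cv2.COLOR_BGR2GRAY).astype(float)
def dark(u,v,z,r=4):
    u0,v0=int(round(u)),int(round(v)); p=gr[v0-r:v0+r+1,u0-r:u0+r+1]; w=np.clip(200-p,0,None)
    yy,xx=np.mgrid[-r:r+1,-r:r+1]; k=(xx**2+yy**2<=r*r); w=w*k
    return u0+(w*xx).sum()/w.sum(), v0+(w*yy).sum()/w.sum()
A=dark(294.7,159.4,0); B=dark(292,200.6,0)
a=onz(t,*A,.008);b=onz(t,*B,.008);print('holes',A,B,a,b,np.hypot(*(a-b)[:2]),'mid',(a+b)/2,'ang',np.degrees(np.arctan2(*(a-b)[1::-1])))
bl=cv2.inRange(gr[165:195,280:305],0,75); M=cv2.moments(bl,True);print('block',onz(t,280+M['m10']/M['m00'],165+M['m01']/M['m00'],.04),M['m00'])
a=onz(t,142.1,173,.114);b=onz(t,131.9,217,.114);print('alt lugs',a,b,np.hypot(*(a-b)[:2]),(a+b)/2,np.degrees(np.arctan2(*(a-b)[1::-1])))
print('alt rim',onz(t,137.4,194.6,.114),'rotor',onz(t,136,194,.12))
print('mirror',onz(t,372.1,210.4,.048),'r',onz(t,372.1,227,.048))
print('post base',onz(t,360,248.6,0),'top',onz(t,379.5,253.7,.183))
for x,y in((205,160),(246,160),(205,233),(246,243),(217,142)): print('vice',onz(t,x,y,.15).round(3))
s=camera_params('scene'); print('scene mirror',onz(s,180,291,.048),'post top',onz(s,141,244,.183), 'can', onz(t,345.5,138.3,.17))
```

```text
holes (np.float64(294.4644351464435), np.float64(159.2510460251046)) (np.float64(291.49794238683126), np.float64(200.3261316872428)) [ 0.6717616  -0.14137454  0.008     ] [ 0.54384283 -0.13533298  0.008     ] 0.12806135741251368 mid [ 0.60780221 -0.13835376  0.008     ] ang -2.7040487602440857
block [ 0.60569933 -0.13520506  0.04      ] 109.0
alt lugs [0.60665707 0.30445997 0.114     ] [0.47994542 0.32833617 0.114     ] 0.12894151656800826 [0.54330125 0.31639807 0.114     ] -10.671086627290638
alt rim [0.5443237  0.31533237 0.114     ] rotor [0.54573108 0.31789857 0.12      ]
mirror [ 0.51954761 -0.3747867   0.048     ] r [ 0.4697974  -0.37558589  0.048     ]
post base [ 0.40080536 -0.3519232   0.        ] top [ 0.40190215 -0.36081582  0.183     ]
vice [0.645 0.122 0.15 ]
vice [0.649 0.007 0.15 ]
vice [0.442 0.115 0.15 ]
vice [0.418 0.    0.15 ]
vice [0.697 0.09  0.15 ]
scene mirror [ 0.52967904 -0.38344371  0.048     ] post top [ 0.41164973 -0.36428241  0.183     ] can [ 0.71484412 -0.26574177  0.17      ]
```

```bash
python3 -c "
import plant;print([n for n in dir(plant) if n[0]!='_']);print(getattr(plant,'tip_reach',None), plant.state().keys())"
python3 -m jog '85 34 42 5 -.044;85 34 42 5 -.044;85 34 42 5 -.044;85 34 42 0 -.044;85 34 42 0 -.044;85 34 42 0 -.044;85 34 42 0 -.044;85 34 42 0 -.044'
python3 -m jog '85 34 42 0 0;85 34 42 0 0;85 34 42 0 0;85 30 42 0 0;85 0 0 -25 0;85 0 0 -25 0;85 0 0 0 0;85 0 0 0 0'
```

```text
['Unreachable', 'camera_params', 'get_image', 'sign_off', 'state', 'tip_reach']
0.011 dict_keys(['time', 'q', 'qvel', 'tau', 'position', 'tcp_rot', 'contact_force', 'torque', 'finger_force', 'opening'])
time: 1.15
position: [0.4754, -0.3064, 0.2572]
tcp_rot: [180.0, 0.0, -2.8]
contact_force: [1.4, -0.8, -0.5]
opening: 0.994
finger_force: 0.0
time: 2.15
position: [0.6071, -0.1401, 0.2082]
tcp_rot: [180.0, -0.1, -2.7]
contact_force: [0.0, 0.8, 0.1]
opening: 0.997
finger_force: 0.0
```

Run:
```python
from h import *
p=camera_params('wrist'); im=get_image('wrist')[:,:,::-1]; cv2.imwrite('pics/w1.png',im)
s=state();print(p['position'],p['rotation'],s['position'],s['tcp_rot'])
print([np.round(proj(p,X,True),1) for X in([.6718,-.1414,.008],[.5438,-.1353,.008],[.6078,-.1384,.044])])
```

```text
[ 0.69037874 -0.14378873  0.33978811] [ 1.61213416e+02 -9.42378852e-02 -9.27877388e+01] [ 0.60729459 -0.14014502  0.20860445] [ 1.79981728e+02 -1.22290125e-01 -2.72601359e+00]
[array([251.5, 106.6]), array([251.8, 213.8]), array([251.6, 171. ])]
```

View pics/w1.png

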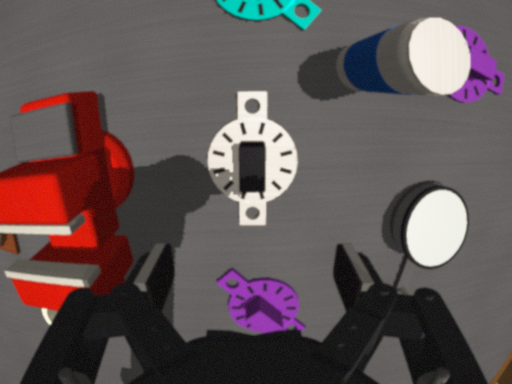

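The wrist view shows the cover's holes at (252,105) and (252,212), within about 1 px of the prediction, with the black block at (252,166). Descending and gripping now.

```bash
python3 -m jog '85 .5 1.7 -40 0;85 0 0 -40 0;85 0 0 -40 0;85 0 0 -30 0;85 0 0 -20 0;85 0 0 -14 0;85 0 0 0 0;60 0 0 0 0'
python3 -m jog '20 0 0 0 0;20 0 0 0 0;20 0 0 0 0;20 0 0 0 0;20 0 0 0 0;20 0 0 0 0;20 0 0 0 0;20 0 0 0 0'
```

```text
time: 3.2
position: [0.608, -0.1383, 0.0244]
tcp_rot: [180.0, -0.1, -2.7]
contact_force: [-0.6, 0.7, 0.2]
opening: 0.808
finger_force: 0.0
time: 4.2
position: [0.6077, -0.1384, 0.0241]
tcp_rot: [180.0, -0.1, -2.7]
contact_force: [0.0, -0.1, 6.0]
opening: 0.318
finger_force: 61.2
```

```bash
python3 - <<'E'
from h import *
t=camera_params('top');s=camera_params('scene')
w=dict(t,vertical_fov=65.70646984690485,cx=253.385,cy=187.418,position=np.array([.69037874,-.14378873,.33978811]),rotation=np.array([161.213416,-.09423789,-92.7877388]))
def blob(f,x0,y0,x1,y1):
    im=cv2.imread(f)[y0:y1,x0:x1]; g=cv2.cvtColor(im,cv2.COLOR_BGR2HSV)
    m=((g[...,1]<60)&(g[...,2]>150)).astype(np.uint8); c=max(cv2.findContours(m,0,1)[0],key=cv2.contourArea)
    e=cv2.fitEllipse(c); return e[0][0]+x0,e[0][1]+y0
pts=[(t,blob('pics/top0.png',345,185,400,232),False),(s,blob('pics/scene0.png',155,265,205,315),False),(w,blob('pics/w1.png',385,175,480,280),True)]
A=np.zeros((3,3));b=np.zeros(3)
for p,uv,f in pts:
    o,d=ray(p,*uv,f);d=d/np.linalg.norm(d);P=np.eye(3)-np.outer(d,d);A+=P;b+=P@o
X=np.linalg.solve(A,b);print(X)
for p,uv,f in pts: print(uv,proj(p,X,f))
E
python3 -m jog '20 0 0 10 0;20 0 0 30 0;20 0 0 40 0;20 0 0 40 0;20 0 0 40 0;20 0 0 30 0;20 0 0 10 0;20 0 0 0 0'
```

```text
[ 0.52005925 -0.37740614  0.03645604]
(372.0611114501953, 210.40689849853516) (np.float64(371.95567636180544), np.float64(210.269690021261))
(179.3172664642334, 290.1358013153076) (np.float64(179.00302649832187), np.float64(290.0321779372181))
(436.30332946777344, 227.63627243041992) (np.float64(436.3200571606003), np.float64(227.23599793276168))
time: 5.2
position: [0.6067, -0.1381, 0.2228]
tcp_rot: [-180.0, 0.0, -2.7]
contact_force: [0.6, 0.5, -3.1]
opening: 0.318
finger_force: 60.2
```

```bash
python3 -m jog '20 -6 -18 0 .12;20 -14 -38 0 .15;20 -16 -42 0 .17;20 -16 -42 0 .17;20 -15 -42 0 .17;20 -14 -38 0 .15;20 -6 -19 0 .12;20 0 0 0 0'
python3 -m jog '20 0 0 -15 0;20 0 0 -10 0;20 0 0 -4 0;20 0 0 0 0;20 0 0 0 0;20 0 0 0 0;20 0 0 0 0;20 0 0 0 0'
```

```text
time: 6.2
position: [0.5178, -0.379, 0.2207]
tcp_rot: [-179.8, 0.0, 57.1]
contact_force: [0.8, -0.0, -3.1]
opening: 0.318
finger_force: 60.2
time: 7.2
position: [0.5201, -0.3773, 0.1945]
tcp_rot: [180.0, -0.0, 57.4]
contact_force: [-0.2, 0.4, -3.5]
opening: 0.318
finger_force: 60.2
```

```bash
python3 - <<'E'
from h import *
s=state();print(s['position'],s['tcp_rot'],s['opening'],s['finger_force'],s['q'])
t=camera_params('top');p=camera_params('scene'); a=get_image('scene')[:,:,::-1];b=get_image('top')[:,:,::-1]
cv2.imwrite('pics/v1.png',np.hstack([cv2.resize(a[180:330,60:260],(400,300)),cv2.resize(b[130:280,290:490],(400,300))]))
E
python3 -m jog '20 0 0 0 0;20 0 0 0 0;20 0 0 0 0;20 0 0 0 0;20 0 0 0 0;20 0 0 0 0;20 0 0 0 0;20 0 0 0 0'
```

```text
[ 0.52011241 -0.37726658  0.19448062] [ 1.79982229e+02 -4.15473165e-04  5.74488897e+01] 0.3179246531701964 60.191824436187744 [ 47.82484669  27.90983916 -21.8465153   94.60422432  11.63779097
  59.71748488 -10.16073262]
time: 8.3
position: [0.5201, -0.3772, 0.1943]
tcp_rot: [180.0, -0.0, 57.5]
contact_force: [-0.5, -0.6, -3.0]
opening: 0.317
finger_force: 60.2
```

View pics/v1.png

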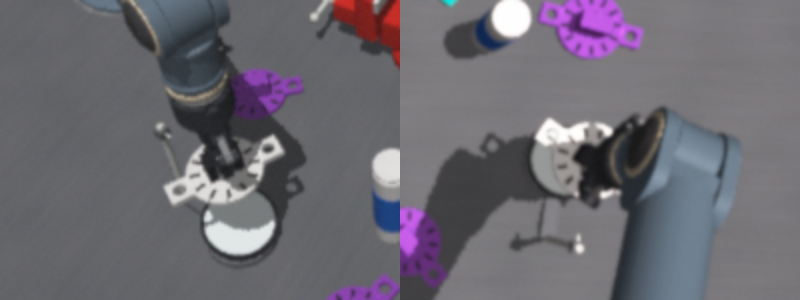

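```bash
python3 -m jog '20 0 0 0 0;20 0 0 0 0;20 0 0 0 0;20 0 0 0 0;20 0 0 0 0;20 0 0 0 0;20 0 0 0 0;20 0 0 0 0'
python3 -m jog '20 0 0 15 0;20 0 0 30 0;20 0 0 35 0;20 0 10 25 -.05;20 0 25 10 -.1;20 -2 42 0 -.13;20 -2 42 0 -.13;20 -2 42 0 -.13'
python3 -m jog '20 -2 42 0 -.13;20 -2 42 0 -.13;20 -2 42 0 -.13;20 -2 42 0 -.13;20 -2 42 0 -.10;20 -2 40 0 -.03;20 -2 24 0 0;20 0 12 0 0'
python3 -m jog '20 0 0 0 0;20 0 0 0 0;20 0 0 0 0;20 0 0 0 0'
```

```text
time: 9.3
position: [0.5201, -0.3772, 0.1943]
tcp_rot: [180.0, -0.0, 57.5]
contact_force: [0.1, -0.6, -3.9]
opening: 0.32
finger_force: 60.2
time: 10.3
position: [0.5142, -0.2147, 0.3107]
tcp_rot: [179.9, -0.1, 26.3]
contact_force: [0.3, -0.3, -2.0]
opening: 0.319
finger_force: 60.2
time: 11.3
position: [0.5, 0.0716, 0.3106]
tcp_rot: [-180.0, -0.1, -10.6]
contact_force: [-0.5, -0.8, -2.8]
opening: 0.32
finger_force: 60.2
time: 11.8
position: [0.5002, 0.069, 0.3093]
tcp_rot: [180.0, 0.0, -10.8]
contact_force: [0.2, 0.0, -2.9]
opening: 0.317
finger_force: 60.2
```

Run:
```python
from h import *
import pickle
s=state();p=camera_params('wrist'); im=get_image('wrist')[:,:,::-1]; cv2.imwrite('pics/w2.png',im)
pickle.dump((p,s),open('w2.pkl','wb'));print(s['position'],s['tcp_rot'],p['position'])
print([np.round(proj(p,X,True),1) for X in([.6066,.3045,.144],[.4799,.3283,.144])])
```

```text
[0.50020782 0.06902342 0.3092675 ] [ 1.79983485e+02  6.77700236e-03 -1.08036674e+01] [0.58231016 0.05369296 0.44078937]
[array([ 42.8, 125.8]), array([ 60.9, 224.6])]
```

View pics/w2.png

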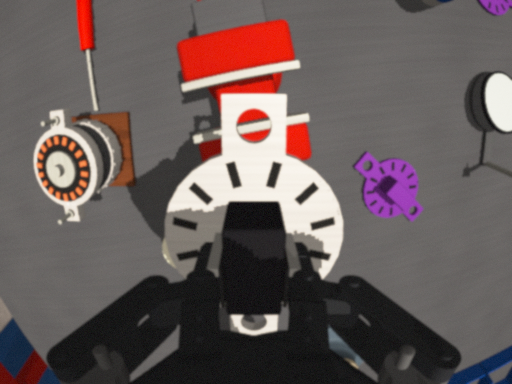

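The alternator is at (65,165), with stud tips near (43,124) and (60,222). The cover's front hole is at (254,125). Zooming in on the tips.

Run:
```python
from h import *
w=cv2.imread('pics/w2.png');t=cv2.imread('pics/top0.png')
c=[w[104:144,26:66],w[202:242,40:80],t[155:185,127:157],t[203:233,117:147]]
cv2.imwrite('pics/crop2.png',np.vstack([np.hstack([cv2.resize(x,(280,280),interpolation=0) for x in c[:2]]),np.hstack([cv2.resize(x,(280,280),interpolation=0) for x in c[2:]])]))
```

```text
(no output)
```

View pics/crop2.png

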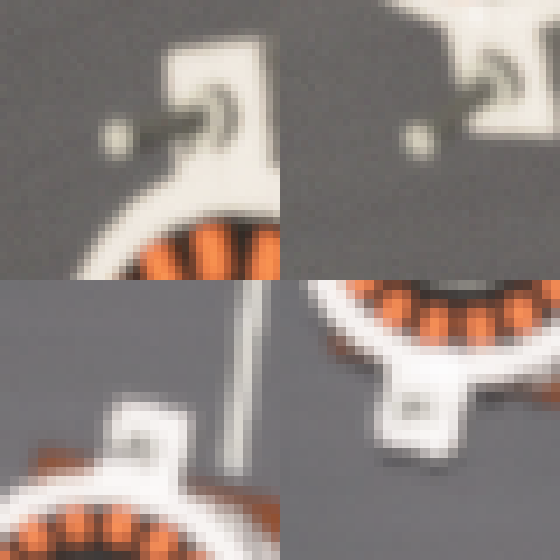

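The tips are clear bright squares at about (42.4,122.9) and (59.5,221.2) in the wrist image. Computing their positions and the cover's holes.

Run:
```python
from h import *
import pickle
p,s=pickle.load(open('w2.pkl','rb')); g=cv2.imread('pics/w2.png')
gr=cv2.cvtColor(g,cv2.COLOR_BGR2GRAY).astype(float)
def br(u,v,r=3):
    q=gr[v-r:v+r+1,u-r:u+r+1]; m=np.clip(q-125,0,None); yy,xx=np.mgrid[-r:r+1,-r:r+1]; m=m*(xx**2+yy**2<=10); return u+(m*xx).sum()/m.sum(),v+(m*yy).sum()/m.sum()
ua,ub=br(42,123),br(59,221); a,b=onz(p,*ua,.144,True),onz(p,*ub,.144,True)
an=lambda a,b:np.degrees(np.arctan2(a[1]-b[1],a[0]-b[0]))
print(ua,ub,a,b,np.hypot(*(a-b)[:2]),'mid',(a+b)/2,'ang',an(a,b))
# cover front hole: contour of non-white inside lug
zt=s['position'][2]-.0241+.008
h=cv2.cvtColor(g,cv2.COLOR_BGR2HSV); white=((h[...,1]<60)&(h[...,2]>170)).astype(np.uint8)
cs,hi=cv2.findContours(white,cv2.RETR_CCOMP,1)
m=np.zeros_like(white)
R_=g[100:148,230:280]; red=cv2.inRange(cv2.cvtColor(R_,cv2.COLOR_BGR2HSV),(0,120,50),(10,255,255))
c=cv2.convexHull(cv2.findNonZero(red)); e=cv2.fitEllipse(c); u,v=e[0][0]+230,e[0][1]+100
f=onz(p,u,v,zt,True); d=f-s['position']
print('front hole',u,v,e,f,'from tcp',d,np.hypot(*d[:2]),an(f,s['position']))
```

```text
(np.float64(42.22931206380857), np.float64(123.31505483549351)) (np.float64(59.35868331441544), np.float64(221.627695800227)) [0.60971819 0.3044664  0.144     ] [0.48426281 0.32898179 0.144     ] 0.1278282276801053 mid [0.5469905 0.3167241 0.144    ] ang -11.056907223593065
front hole 253.41108322143555 124.77494621276855 ((23.411083221435547, 24.774946212768555), (32.351043701171875, 33.256103515625), 101.4407958984375) [0.56503482 0.0567516  0.2931675 ] from tcp [ 0.064827   -0.01227182 -0.0161    ] 0.06597830837162286 -10.719309520375704
```

```bash
python3 -m jog '20 3 15 0 0;20 7 38 0 0;20 8 46 0 0;20 8 46 0 0;20 8 46 0 0;20 7 38 0 0;20 3.8 19 0 -.006;20 0 0 0 0'
python3 -m jog '20 0 0 -15 0;20 0 0 -30 0;20 0 0 -30 0;20 0 0 -15 0;20 0 0 0 0;20 0 0 0 0;20 0 0 0 0;20 0 0 0 0'
```

```text
time: 12.85
position: [0.5443, 0.3196, 0.3089]
tcp_rot: [-180.0, 0.1, -10.9]
contact_force: [-0.2, -0.1, -3.1]
opening: 0.319
finger_force: 60.2
time: 13.85
position: [0.5452, 0.3181, 0.2202]
tcp_rot: [-180.0, -0.1, -11.1]
contact_force: [-0.6, 0.6, -3.6]
opening: 0.319
finger_force: 60.2
```

Run:
```python
from h import *
import pickle
s=state();p=camera_params('wrist'); im=get_image('wrist')[:,:,::-1]; cv2.imwrite('pics/w3.png',im)
q=camera_params('scene');b=get_image('scene')[:,:,::-1].copy(); cv2.imwrite('pics/s3.png',b)
pickle.dump((p,s),open('w3.pkl','wb'));print(s['position'],s['tcp_rot'])
cv2.imwrite('pics/c3.png',np.hstack([cv2.resize(im[80:180,200:300],(400,400)),cv2.resize(b[80:180,230:330],(400,400))]))
```

```text
[0.54521272 0.31807425 0.22018752] [-1.79950401e+02 -6.81300691e-02 -1.10711479e+01]
```

View pics/c3.png

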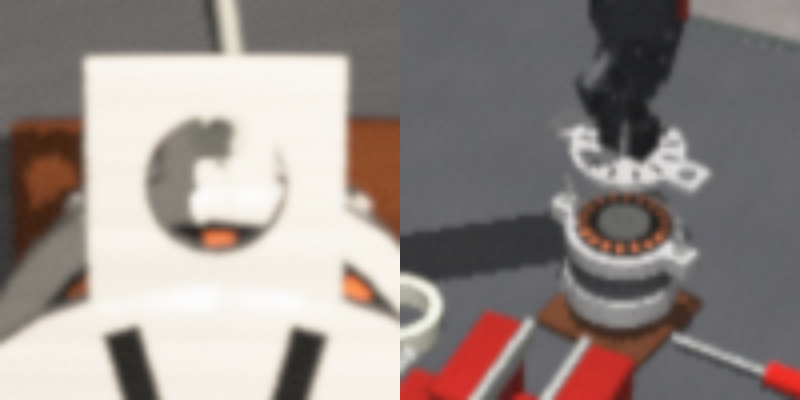

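The left half is the wrist view: the front lug hole at about (255,126), with the alternator's lug seen through it. The right half shows the cover squarely above the alternator. Lowering closer and looking again.

```bash
python3 -m jog '20 0 -1 -10 0;20 0 0 -14 0;20 0 0 -8 0;20 0 0 0 0;20 0 0 0 0;20 0 0 0 0'
python3 - <<'E'
from h import *
s=state();p=camera_params('wrist'); im=get_image('wrist')[:,:,::-1]; cv2.imwrite('pics/w4.png',im)
q=camera_params('scene');b=get_image('scene')[:,:,::-1]; cv2.imwrite('pics/s4.png',b)
print(s['position'],s['tcp_rot'])
pr=lambda X:np.round(proj(p,X,True),1)
print('tip(w2)',pr([.6097,.3045,.144]))
x,y,z=s['position'];a=np.radians(-11.07);zb=z-.0241
for k in(.064,.066): print('bore',pr([x+k*np.cos(a),y+k*np.sin(a),zb]),pr([x+k*np.cos(a),y+k*np.sin(a),zb+.008]))
for X in ([.6085,.3045,.144],[.4828,.329,.144]): print('scene stud',np.round(proj(q,X),1))
cv2.imwrite('pics/c4.png',np.hstack([cv2.resize(im[80:160,215:295],(400,400)),cv2.resize(b[100:180,245:325],(400,400))]))
E
```

```text
time: 14.7
position: [0.5451, 0.3171, 0.1878]
tcp_rot: [-180.0, -0.0, -11.1]
contact_force: [0.6, 0.8, -3.4]
opening: 0.317
finger_force: 60.2
[0.54513908 0.31707261 0.18782249] [-1.79965918e+02 -3.88882371e-02 -1.10668842e+01]
tip(w2) [253.4 119.7]
bore [253.6 126.8] [253.6 128.8]
bore [253.6 123. ] [253.6 124.8]
scene stud [299.7 135.5]
scene stud [271.4 122.5]
```

View pics/c4.png

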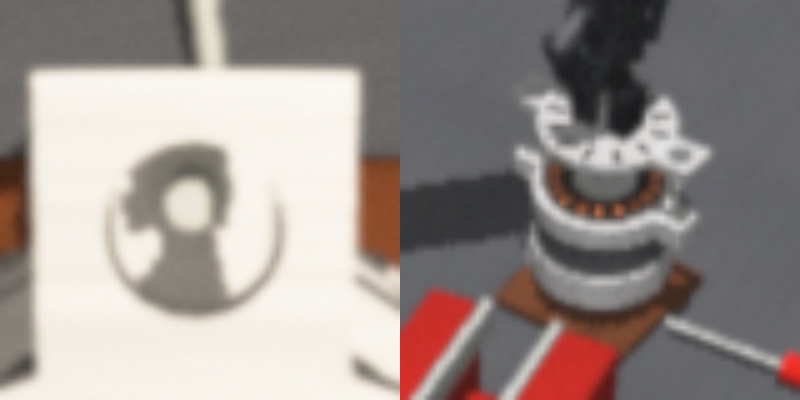

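The stud tip shows through the hole at (252,120). The bore axis at that height projects to about (253.5,119), so the error is about 1 mm. Final lowering.

```bash
python3 -m jog '20 -.3 .8 -5 0;20 0 0 -5 0;20 0 0 0 0;20 0 0 0 0;20 0 0 0 0;20 0 0 0 0;20 0 0 0 0;20 0 0 0 0'
python3 - <<'E'
from h import *
s=state();p=camera_params('wrist'); im=get_image('wrist')[:,:,::-1]
print(s['position'],s['tcp_rot'],np.abs(s['qvel']).max(),s['finger_force'],s['contact_force'])
x,y,z=s['position'];a=np.radians(-11.07)
print([np.round(proj(p,[x+.066*np.cos(a),y+.066*np.sin(a),zz],True),1) for zz in(.144,.154,.162)])
cv2.imwrite('pics/c5.png',cv2.resize(im[80:160,215:295],(400,400)))
E
```

```text
time: 15.8
position: [0.5446, 0.3176, 0.1774]
tcp_rot: [180.0, -0.0, -11.1]
contact_force: [0.1, 0.4, -3.0]
opening: 0.318
finger_force: 60.2
[0.5446233  0.31759216 0.1773519 ] [ 1.79996738e+02 -2.14288241e-03 -1.10751423e+01] 0.1349005900409907 60.1820182800293 [ 0.05823524  0.36560367 -2.98297247]
[array([253.5, 121.1]), array([253.6, 123.1]), array([253.6, 124.9])]
```

View pics/c5.png

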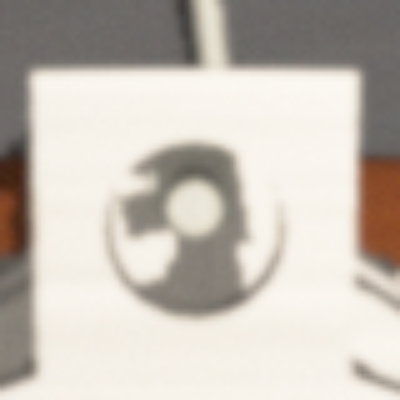

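The tip is at (253.3,121.1) and the bore axis is predicted at (253.5,121.1), so it is centred. Handing in.

```bash
python3 -c "
from plant import *
print(sign_off())"
```

```text
the job is handed in; nothing more can be done
None
```

I handed the job in at about 16 s of the 58 s. The cover was held still over the mirror at pointer height for just over 2 s, and is now held level about 9 mm above the stud tips. In the last view the +x stud was centred in its lug hole; the other hole was not visible and is placed by geometry. No contact with the vice or alternator showed in the force readings, but the judge's verdict was not returned.

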